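# Tip the pot of walnut feet into its tray

### The job

Two tilting pots stand on this furniture bench: one holds dark walnut feet, the other pale ones. By its red-handled lever, tip the pot with the dark feet right over so that both feet tumble into the tray beneath it, then swing the lever back until that pot stands upright again and let go. Do not touch the dark feet with the gripper, and do not tip the pot of pale feet.

Things in the scene. Friction and masses are not known exactly. Their poses are not given: they have to be found in the camera images.
- dark_stand: fixed steel pivot stand of the pot with the dark feet. Origin on the bench below the middle of the pivot axis, which is 150 mm up; x: the way it pours (away from the robot, +-0.22 rad), y: along the pivot axis to the lever side. Posts at y +-87 mm, 163 mm high. Fixed catch tray: inside x -65 to 165, y -71 to 71 mm, floor 8, rim 58 mm up. A twin with pale feet stands beside it, left or right
- dark_tilt (a joint): tilt of the pot with the dark feet, rad: 0 upright (the start, at its stop), grows as it pours to the stand's +x; stop at 2.2, by which both feet have fallen out. Stays where left; 2 to 3 N at the lever's grip moves it. Aluminium pot, 136 mm across the rim; upright, its bottom is 105 and its rim 180 mm above the bench
- dark_grip (a point): grip of that pot's lever: on the axis of a red round bar, 16 mm thick, parallel to the pivot axis, from stand y = 100 to 156 mm; this point at 130. It turns with the pot, 90 mm from the pivot axis: at tilt 0 leaning 60 degrees back (to stand -x) from vertical, at 2.2 rad 66 degrees forward. Lever rod 10 mm thick at y = 104. Frame turns with the pot, equals the stand's at tilt 0
- dark_foot_a: one of the two dark brown turned wooden furniture feet that start in the dark pot: a bun 42 mm across at the middle, 34 mm high, 35 g or so; origin at the centre of its underside, z its turning axis
- dark_foot_b: the other: one of the two dark brown turned wooden furniture feet that start in the dark pot: a bun 42 mm across at the middle, 34 mm high, 35 g or so; origin at the centre of its underside, z its turning axis
- pale_tilt (a joint): tilt of the other pot, with the pale feet, rad: 0 upright; to be left alone
Not all that is in view belongs to the job. What is shaped like the dark_foot_b but green is not meant. What is shaped like the dark_foot_a but pink is not meant.

How it is judged:
By the outcome, as a careful person would: the job done as asked, in the order asked, and still so for the second after the job is handed in, with the robot touching nothing.
It also fails if it takes over 53 s, if anything falls off the work surface, if the arm or the gripper's body presses on something with over 40 N, if the wrist force passes 120 N, or if a joint passes its speed limit or range.

### The arm

A 7-joint arm with a two-finger parallel gripper is mounted at the origin on the work surface. World frame = base frame: x ahead of the robot, y to its left, z up, the work surface at z = 0. Lengths are in m, angles in rad, forces in N, time in s.
With the tool pointing down it reaches from about 0.425 to 0.95 m from the base axis. Payload 4.7 kg.
Tool frame: the origin (TCP) lies on the centre line of the jaws, within the pads' length; the fingertips stand 8 mm ahead of it and the grasp point (between the pads) lies 11 mm behind it; z points along the fingers, x is the direction in which the jaws open and shut, and the axes are right-handed (so a half turn about z gives the same grasp; the last joint's range is limited). The gripper opens to 85 mm and grips with 20 to 120 N. Pads are 22 mm wide; open, the fingers measure 114 mm over their backs; the gripper's body (76 mm by 85 mm) begins 54 mm behind the grasp point. The pads swing forward as they close: fully open they stand 13 mm farther back than shut.
Start: joints at [1.16, 0.469, -0.049, 1.532, 0.024, 1.141, -0.082], TCP at [0.252, -0.626, 0.239] pointing down, gripper open.
Joint ranges: [-2.59, 2.59], [-0.33, 1.99], [-1.39, 1.29], [0.1, 2.45], [-1.04, 4.18], [0.21, 1.99], [-2.66, 2.66]. Speed limits (rad/s): [2.57, 2.57, 3.14, 3.14, 3.14, 3.14, 3.14].

### API

Orientations are given as a unit quaternion [x, y, z, w].
In Python, from cell import bot gives the robot as it stands. The module is installed in compiled form; this text tells all that it offers.
- The arm moves only by the tool send_rows, never from a script. Its argument "rows" is a list of rows, each an object of numbers: "x", "y", "z": the shift along the tool's x, y, z each as a share of 0.1 m, from -1 to 1; "spin": the turn about the tool's z as a share of 2 pi rad, from -1 to 1. A call has 1 to 5 rows; each row is the pose to reach, as a shift and turn from the pose commanded when the call began, along the tool's axes at that moment, turning the shorter way round; what a row does not reach only later rows make up. A row lasts 1/12 s, in which the tool goes at most 41.7 mm and 7.16 degrees, less where a joint would pass 70% of its speed; a pose out of reach is approached as far as the arm can. A call with a number of a shift or a turn outside -1 to 1 is refused whole. A call with a gripper value outside its range is refused whole. "jaw" is the opening, from -1 (shut) to 1 (fully open), set as the call begins (left out, the last holds). The fingers move at their own pace and stop on an object; "squeeze" is the grip in N (left out, the last holds). Time passes only in rows, so rows that repeat a pose let the fingers close. It gives the time, the measured TCP pose, the force and the opening at its end, in the units of the state.
- bot.observe(): the state, without advancing time (a new reading comes with each control period).
- bot.capture(name): name is "scene" or "top" or "wrist"; returns the picture (384x512x3 uint8, red, green, blue); there is no depth.
- bot.camera_params(name): a dict with "mtx" (3x3 intrinsics, pixels), "k1" (the pictures are not rectified: a ray, as slopes to the right and down, at radius r is drawn at 1 + k1 r^2 times it, then the intrinsics apply), "rvec" (rotation vector, rad) and "tvec" (3), from world to camera coordinates, as OpenCV has them. Camera axes: x right, y down, z forward; pixel columns grow to the right and rows downward; lengths in m; the calibration is good to about 2 mm. A picture is of the moment at which its call begins: read the wrist's pose just before it. camera_params takes no time and is no camera call; for the wrist camera it gives the pose at the moment of the call.
- bot.hand_in(): hands the job in, once; it reports no verdict.
The state is a dict: "clock": time; "joints": joint angles; "dq": joint speeds; "joint_efforts": joint torques, N m; "tcp_pos": TCP position; "ee_rot": TCP orientation; "wrist_force": force on the tool from outside, world axes, zero at the start; "torque": the same for the moment, N m; "opening": finger opening in m.
Only numpy, scipy, OpenCV 4.12 (cv2) and the standard library are available. Lean on these libraries where they do the work, as an engineer would, in place of code of your own. Each camera call takes 0.05 s, during which the arm holds its last target.

## Working session

There is one attempt and no reset: what is moved stays moved. The work goes in short steps, Python scripts to look and compute and a tool call to move; the robot and the scene stay as the last step left them, time stands still between calls to the robot, and variables do not carry over. Pictures are saved under pics/ and viewed, and the job is handed in when it is done.

Besides the shell and the picture viewer there is one more tool, called after "Call:" as name([rows], argument=value, ...), one row to a line, values as JSON. send_rows: Moves the arm, as the interface text tells. Its arguments: {"type":"object","properties":{"rows":{"type":"array","items":{"type":"object","properties":{"x":{"type":"number","minimum":-1,"maximum":1},"y":{"type":"number","minimum":-1,"maximum":1},"z":{"type":"number","minimum":-1,"maximum":1},"spin":{"type":"number","minimum":-1,"maximum":1}}}},"jaw":{"type":"number"},"squeeze":{"type":"number"}},"required":["rows"]}

```bash
mkdir -p pics
cat > h.py <<'E'
import numpy as np, cv2
from cell import bot
def save(n,f):
    im=bot.capture(n); cv2.imwrite(f,im[:,:,::-1]); return im
def cam(n):
    p=bot.camera_params(n); R=cv2.Rodrigues(np.array(p['rvec'],float))[0]; return np.array(p['mtx']),p['k1'],R,np.array(p['tvec'],float).ravel()
def ray(n,u,v,c=None):
    K,k1,R,t=c or cam(n)
    d=np.array([(u-K[0,2])/K[0,0],(v-K[1,2])/K[1,1]]); s=d.copy()
    for _ in range(30): s=d/(1+k1*(s@s))
    r=R.T@np.array([s[0],s[1],1]); return -R.T@t, r/np.linalg.norm(r)
def plane(n,u,v,z,c=None):
    o,r=ray(n,u,v,c); return o+r*(z-o[2])/r[2]
def proj(n,P,c=None):
    K,k1,R,t=c or cam(n); q=R@np.array(P,float)+t; s=q[:2]/q[2]; s=s*(1+k1*(s@s)); return K[0,0]*s[0]+K[0,2],K[1,1]*s[1]+K[1,2]
E
python3 - <<'E'
from h import *
print(bot.observe())
for n in("scene","top","wrist"):
    save(n,f"pics/{n}0.png"); print(n,bot.camera_params(n))
E
```

```text
{'clock': 0.0, 'joints': array([ 1.16009098,  0.46943637, -0.04862817,  1.53371703,  0.02413424,
        1.14100102, -0.08230846]), 'dq': array([-0.00101939, -0.00027789, -0.00105082, -0.00083816, -0.00024662,
       -0.00011782,  0.0002174 ]), 'joint_efforts': array([-1.40799220e-04, -5.10291731e+01, -4.63421631e-02, -2.37706000e+01,
        1.07711900e-02,  7.58796756e-03,  1.65374711e-06]), 'tcp_pos': array([ 0.25130556, -0.62584793,  0.23825516]), 'ee_rot': array([ 8.28449708e-01, -5.60062591e-01, -8.42230960e-04, -5.15196556e-04]), 'wrist_force': array([ 0.21906485,  0.24239992, -0.76355264]), 'torque': array([-0.03859682, -0.02149245, -0.01349944]), 'opening': 0.08513902075607084}
scene {'mtx': array([[409.09216188,   0.        , 264.59923314],
       [  0.        , 409.09216188, 190.51780372],
       [  0.        ,   0.        ,   1.        ]]), 'k1': -0.06688619097139654, 'rvec': array([ 1.48327124,  1.84366384, -0.92650031]), 'tvec': array([ 0.13674531, -0.16371571,  1.31988808])}
top {'mtx': array([[380.52079871,   0.        , 246.87690244],
       [  0.        , 380.52079871, 187.64394957],
       [  0.        ,   0.        ,   1.        ]]), 'k1': 0.009893315579957285, 'rvec': array([ 2.16761118, -2.10861591,  0.2235638 ]), 'tvec': array([-0.08087333,  0.49596364,  0.81872957])}
wrist {'mtx': array([[299.36950552,   0.        , 253.6639278 ],
       [  0.        , 299.36950552, 189.62808307],
       [  0.        ,   0.        ,   1.        ]]), 'k1': 0.0037536995146300045, 'rvec': array([-2.39529942,  1.62080805,  0.23873725]), 'tvec': array([-0.67447625, -0.03575652,  0.379219  ])}
```

View pics/scene0.png

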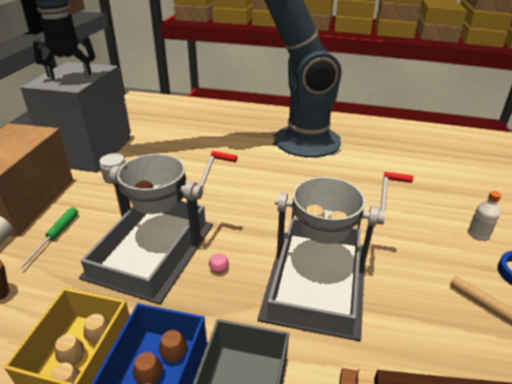

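View pics/top0.png

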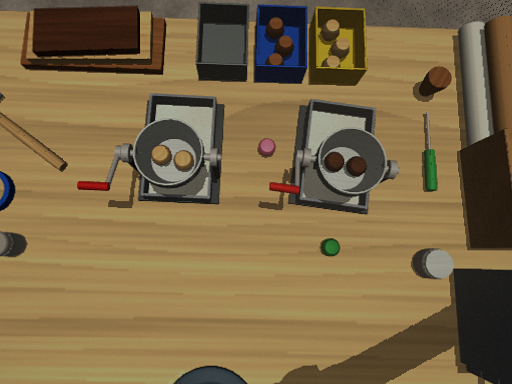

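View pics/wrist0.png

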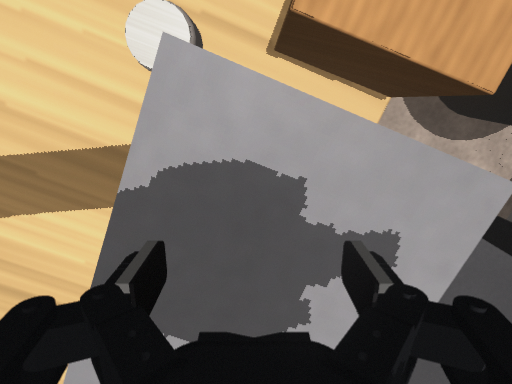

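The dark feet are in the pot at top px (350,160) / scene px (150,175), and the pale ones are in the pot at top (170,155). The dark pot's lever is the red bar at top (285,188) / scene (224,156). I'll confirm with a crop and measure.

Run:
```python
from h import *
t=cv2.imread("pics/top0.png"); s=cv2.imread("pics/scene0.png")
a=cv2.resize(t[85:225,240:420],None,fx=3,fy=3,interpolation=cv2.INTER_CUBIC); cv2.imwrite("pics/ct.png",a)
b=cv2.resize(s[130:310,70:270],None,fx=3,fy=3,interpolation=cv2.INTER_CUBIC); cv2.imwrite("pics/cs.png",b)
def red(im,x0,x1,y0,y1):
    h=cv2.cvtColor(im,cv2.COLOR_BGR2HSV); m=((h[...,0]<6)|(h[...,0]>174))&(h[...,1]>190)&(h[...,2]>90)
    k=np.zeros_like(m); k[y0:y1,x0:x1]=1; m&=k
    p=np.argwhere(m)[:,::-1].astype(np.float32); r=cv2.minAreaRect(p); print(len(p),p.mean(0),r)
    bx=cv2.boxPoints(r); e=[np.linalg.norm(bx[i]-bx[(i+1)%4]) for i in range(4)]
    i=int(np.argmin(e[:2])); A=(bx[i]+bx[(i+1)%4])/2; B=(bx[(i+2)%4]+bx[(i+3)%4])/2
    return sorted([A,B],key=lambda q:q[0]),p.mean(0)
T,tm=red(t,262,305,175,200); S,sm=red(s,205,245,145,165)
print(T,S)
def tri(pt,ps):
    o1,r1=ray("top",*pt);o2,r2=ray("scene",*ps)
    M=np.array([r1,-r2]).T; k=np.linalg.lstsq(M,o2-o1,rcond=None)[0]
    p,q=o1+k[0]*r1,o2+k[1]*r2; return (p+q)/2,np.linalg.norm(p-q)
# top left end = +y ; scene right = ?
print("mean",tri(tm,sm))
print("a",tri(T[0],S[1])); print("b",tri(T[1],S[0]))
z=.15+.09*np.cos(np.pi/3)
for q in (T[0],T[1],tm): print("plane z.195",plane("top",*q,z))
```

```text
206 [284.43204 187.46602] ((284.3721008300781, 187.29953002929688), (29.74171257019043, 7.267563343048096), 9.090276718139648)
124 [224.06451 156.06451] ((223.5, 155.99998474121094), (24.122285842895508, 5.295135498046875), 11.30993366241455)
[array([269.68802, 184.95007], dtype=float32), array([299.05618, 189.64899], dtype=float32)] [array([211.67308, 153.6346 ], dtype=float32), array([235.32692, 158.36537], dtype=float32)]
mean (array([ 0.47290789, -0.13301959,  0.19461431]), np.float64(0.002345268009176401))
a (array([ 0.47708909, -0.10636856,  0.19508128]), np.float64(0.00019960326148306328))
b (array([ 0.46957918, -0.16081087,  0.19468322]), np.float64(0.0019856064140904607))
plane z.195 [ 0.47708268 -0.10627742  0.195     ]
plane z.195 [ 0.4697722  -0.16174018  0.195     ]
plane z.195 [ 0.47311216 -0.13412684  0.195     ]
```

View pics/ct.png

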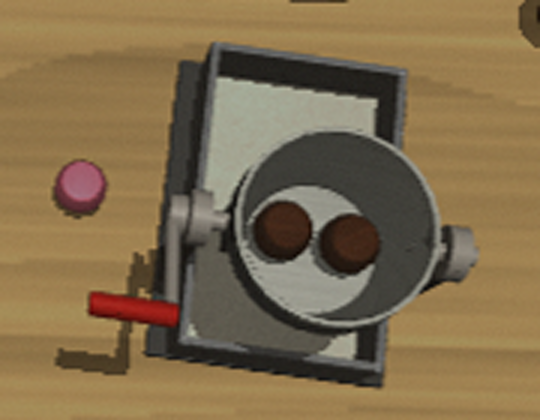

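View pics/cs.png

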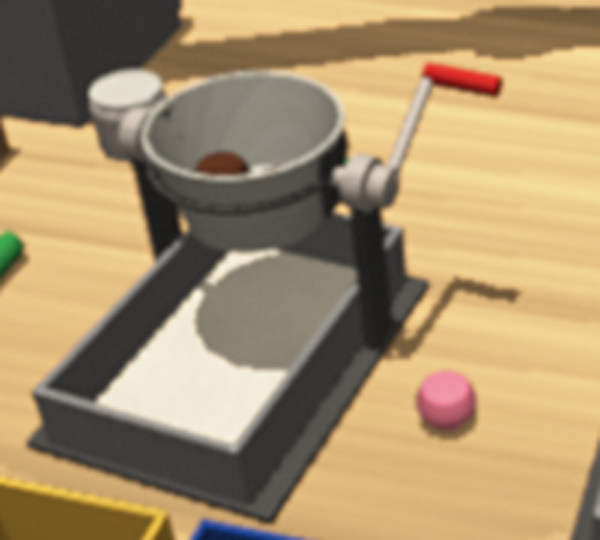

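Confirmed: the pot with two dark buns is the right-hand one in the top view, and its lever is on the left. Next I check the stand pose against the pot rim and tray.

```bash
cat >> h.py <<'E'
O=np.array([.5334,-.2711]); psi=-.135
def stand(x,y,z):
    c,s=np.cos(psi),np.sin(psi); return np.array([O[0]+c*x-s*y,O[1]+s*x+c*y,z])
def grip(t,y=.130,r=.09):
    a=-np.pi/3+t; return stand(r*np.sin(a),y,.15+r*np.cos(a))
from scipy.spatial.transform import Rotation as Ro
def mv(target,yaw=None,st=None):
    st=st or bot.observe(); R=Ro.from_quat(st['ee_rot']).as_matrix()
    d=R.T@(np.array(target)-st['tcp_pos'])/.1
    y0=np.arctan2(R[1,0],R[0,0]); sp=None
    if yaw is not None: sp=-((yaw-y0+np.pi)%(2*np.pi)-np.pi)/(2*np.pi)
    return np.round(d,3),sp
E
python3 - <<'E'
from h import *
t=cv2.imread("pics/top0.png"); s=cv2.imread("pics/scene0.png")
for n,im in(("top",t),("scene",s)):
    c=cam(n); P=lambda q:tuple(int(round(v*2)) for v in proj(n,q,c))
    im=cv2.resize(im,None,fx=2,fy=2)
    for k in np.linspace(0,2*np.pi,60): cv2.circle(im,P(stand(.068*np.cos(k),.068*np.sin(k),.18)),1,(0,255,0),-1)
    cs=[stand(x,y,.058) for x,y in((-.065,-.071),(-.065,.071),(.165,.071),(.165,-.071))]
    for i in range(4): cv2.line(im,P(cs[i]),P(cs[(i+1)%4]),(255,255,0),1)
    cv2.line(im,P(grip(0,.1)),P(grip(0,.156)),(255,0,0),1)
    im=im[150:450,460:860] if n=="top" else im[240:620,130:530]
    cv2.imwrite(f"pics/ov_{n}.png",cv2.resize(im,None,fx=1.5,fy=1.5))
print(mv([.2513,-.6258,.34]),mv([*grip(0)[:2],.34],psi), grip(0))
E
```

```text
(array([-0.003, -0.   , -1.015]), None) (array([-3.759, -3.905, -1.009]), np.float64(-0.1677411117234484)) [ 0.47366363 -0.13179255  0.195     ]
```

View pics/ov_top.png

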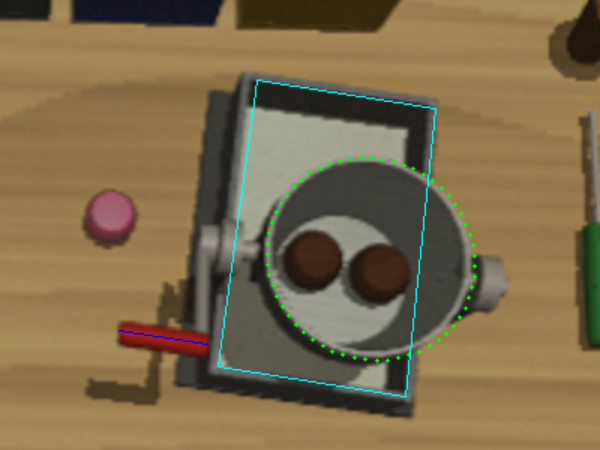

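View pics/ov_scene.png

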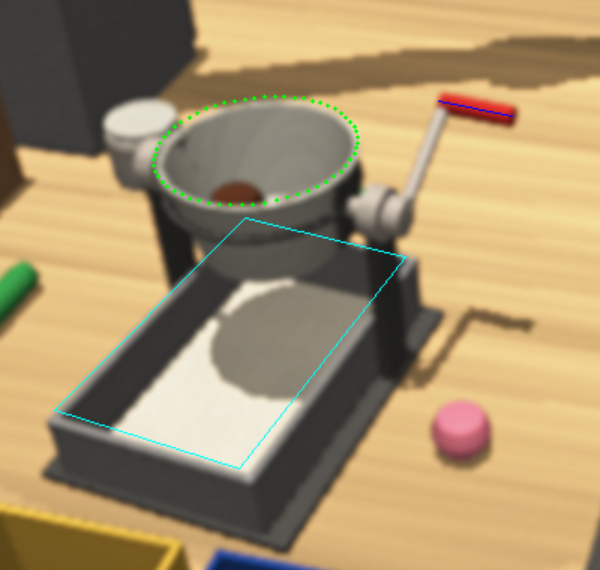

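Call:
send_rows([
  {"z": -0.5},
  {"z": -1},
  {"z": -1},
  {"z": -1},
], jaw=0.2)

```text
invalid input at $.rows[0]: expected keys x, y, z, spin
```

The model fits the rim, tray and bar to about 2 mm. All four keys are needed in each row.

Call:
send_rows([
  {"x": 0, "y": 0, "z": -0.4, "spin": 0},
  {"x": 0, "y": 0, "z": -0.8, "spin": 0},
  {"x": -0.2, "y": -0.2, "z": -1, "spin": 0},
  {"x": -0.5, "y": -0.5, "z": -1, "spin": -0.02},
  {"x": -0.8, "y": -0.8, "z": -1, "spin": -0.04},
], jaw=0.2)

```text
clock: 0.57
tcp_pos: [0.2954, -0.5238, 0.3408]
ee_rot: [0.892, -0.451, 0.001, 0.001]
wrist_force: [1.2, 0.8, -0.1]
opening: 0.0513
```

Call:
send_rows([
  {"x": -0.25, "y": -0.25, "z": 0, "spin": -0.015},
  {"x": -0.5, "y": -0.5, "z": 0, "spin": -0.03},
  {"x": -0.75, "y": -0.75, "z": 0, "spin": -0.045},
  {"x": -1, "y": -1, "z": 0, "spin": -0.06},
  {"x": -1, "y": -1, "z": 0, "spin": -0.06},
])

```text
clock: 0.98
tcp_pos: [0.3192, -0.3769, 0.3397]
ee_rot: [0.962, -0.272, -0.0, -0.001]
wrist_force: [1.3, 1.1, 0.4]
opening: 0.0511
```

Run:
```python
from h import *
print(mv([*grip(0)[:2],.33],psi))
```

```text
(array([ 0.036, -2.896,  0.103]), np.float64(-0.06605171565101782))
```

Call:
send_rows([
  {"x": 0, "y": -0.25, "z": 0, "spin": -0.015},
  {"x": 0, "y": -0.5, "z": 0, "spin": -0.03},
  {"x": 0, "y": -0.75, "z": 0, "spin": -0.05},
  {"x": 0, "y": -1, "z": 0, "spin": -0.066},
  {"x": 0, "y": -1, "z": 0, "spin": -0.066},
])

```text
clock: 1.4
tcp_pos: [0.3732, -0.2946, 0.3395]
ee_rot: [0.998, -0.068, 0.001, -0.001]
wrist_force: [-0.2, 0.2, -0.1]
opening: 0.0509
```

Run:
```python
from h import *
print(mv([*grip(0)[:2],.33],psi))
```

```text
(array([ 0.774, -1.749,  0.099]), np.float64(-0.00023814945084690264))
```

Call:
send_rows([
  {"x": 0.12, "y": -0.25, "z": 0, "spin": 0},
  {"x": 0.24, "y": -0.5, "z": 0, "spin": 0},
  {"x": 0.36, "y": -0.75, "z": 0, "spin": 0},
  {"x": 0.45, "y": -1, "z": 0, "spin": 0},
])

```text
clock: 1.73
tcp_pos: [0.4301, -0.2064, 0.3392]
ee_rot: [0.997, -0.074, 0.0, -0.0]
wrist_force: [-0.6, 0.2, -0.5]
opening: 0.0511
```

Call:
send_rows([
  {"x": 0.12, "y": -0.25, "z": 0, "spin": 0},
  {"x": 0.24, "y": -0.5, "z": 0, "spin": 0},
  {"x": 0.32, "y": -0.75, "z": 0.1, "spin": 0},
  {"x": 0.32, "y": -0.75, "z": 0.1, "spin": 0},
  {"x": 0.32, "y": -0.75, "z": 0.1, "spin": 0},
])

```text
clock: 2.15
tcp_pos: [0.4722, -0.1365, 0.3287]
ee_rot: [0.997, -0.072, -0.001, -0.0]
wrist_force: [-0.5, -1.5, -0.1]
opening: 0.0514
```

Run:
```python
from h import *
print(mv([*grip(0)[:2],.33],psi), mv([*grip(0)[:2],.195-.011],psi))
save("wrist","pics/w1.png"); print([proj("wrist",grip(0,y)) for y in(.1,.13,.156)])
```

```text
(array([ 0.007, -0.049, -0.013]), np.float64(-0.0015656913178510418)) (array([ 0.009, -0.048,  1.447]), np.float64(-0.0015656913178510418))
[(np.float64(254.27645467534447), np.float64(206.19255705170232)), (np.float64(253.85467238688037), np.float64(175.5410907848107)), (np.float64(253.46723568790222), np.float64(147.3836246470075))]
```

View pics/w1.png

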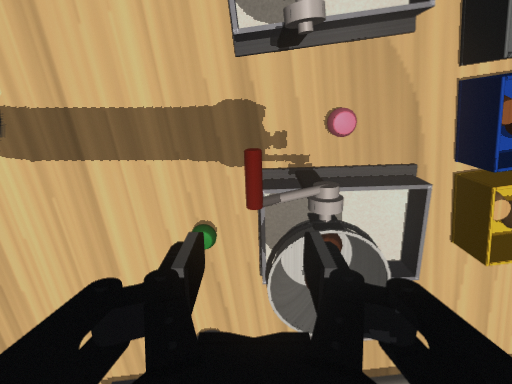

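The bar sits at px (254, 149–209), as predicted and centred between the jaws. I descend around it.

Call:
send_rows([
  {"x": 0.01, "y": -0.04, "z": 0.25, "spin": 0},
  {"x": 0.01, "y": -0.04, "z": 0.5, "spin": 0},
  {"x": 0.01, "y": -0.04, "z": 0.75, "spin": 0},
  {"x": 0.01, "y": -0.04, "z": 0.95, "spin": 0},
])

```text
clock: 2.53
tcp_pos: [0.4726, -0.1357, 0.2328]
ee_rot: [0.997, -0.075, -0.001, 0.0]
wrist_force: [-0.0, -0.2, -0.7]
opening: 0.051
```

Call:
send_rows([
  {"x": 0, "y": 0, "z": 0.2, "spin": 0},
  {"x": 0, "y": 0, "z": 0.38, "spin": 0},
  {"x": 0, "y": 0, "z": 0.48, "spin": 0},
  {"x": 0, "y": 0, "z": 0.48, "spin": 0},
])

```text
clock: 2.87
tcp_pos: [0.472, -0.135, 0.1844]
ee_rot: [0.997, -0.075, -0.002, -0.0]
wrist_force: [0.3, -0.2, 0.5]
opening: 0.0511
```

Call:
send_rows([
  {"x": 0, "y": 0, "z": 0, "spin": 0},
  {"x": 0, "y": 0, "z": 0, "spin": 0},
  {"x": 0, "y": 0, "z": 0, "spin": 0},
  {"x": 0, "y": 0, "z": 0, "spin": 0},
], jaw=-0.45, squeeze=20)

```text
clock: 3.2
tcp_pos: [0.4744, -0.134, 0.1874]
ee_rot: [0.997, -0.074, 0.001, 0.0]
wrist_force: [-0.2, 0.8, 0.0]
opening: 0.0234
```

Run:
```python
from h import *
o=bot.observe();print(o['tcp_pos'],o['opening'],mv(grip(0)-[0,0,.011],psi))
for t in np.arange(0,2.21,.2): print(round(t,2),mv(grip(t)-[0,0,.011],psi)[0])
print(mv(grip(2.2)-[0,0,.011],psi)[0])
save("wrist","pics/w2.png");save("scene","pics/s2.png")
```

```text
[ 0.47436608 -0.13400858  0.18736828] 0.023431324666544916 (array([-0.01 , -0.021,  0.034]), np.float64(-0.002003808124313873))
0.0 [-0.01  -0.021  0.034]
0.2 [ 0.095 -0.022 -0.112]
0.4 [ 0.227 -0.024 -0.234]
0.6 [ 0.381 -0.026 -0.327]
0.8 [ 0.55  -0.028 -0.388]
1.0 [ 0.728 -0.03  -0.414]
1.2 [ 0.907 -0.032 -0.404]
1.4 [ 1.081 -0.034 -0.359]
1.6 [ 1.242 -0.036 -0.28 ]
1.8 [ 1.385 -0.038 -0.17 ]
2.0 [ 1.503 -0.04  -0.035]
2.2 [ 1.591 -0.041  0.122]
[ 1.591 -0.041  0.122]
```

View pics/w2.png

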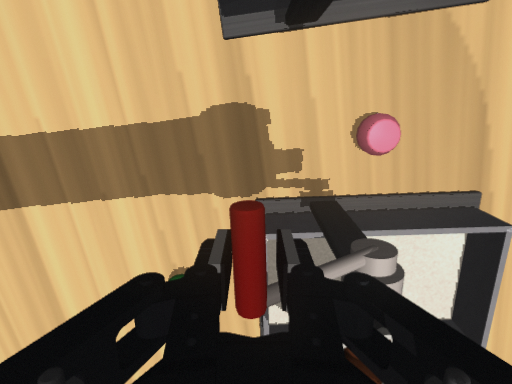

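View pics/s2.png

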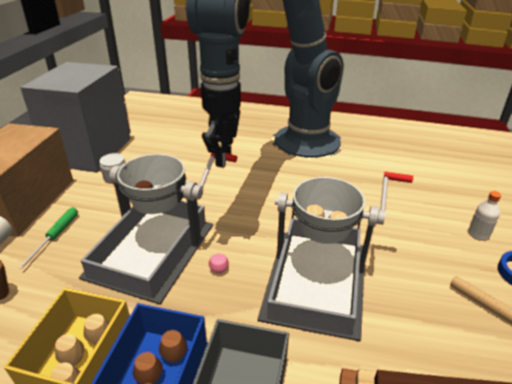

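Caged. Now I tip it along the arc.

Call:
send_rows([
  {"x": 0.07, "y": 0, "z": -0.07, "spin": 0},
  {"x": 0.13, "y": 0, "z": -0.13, "spin": 0},
  {"x": 0.19, "y": 0, "z": -0.2, "spin": 0},
  {"x": 0.26, "y": 0, "z": -0.25, "spin": 0},
  {"x": 0.34, "y": 0, "z": -0.3, "spin": 0},
])

```text
clock: 3.72
tcp_pos: [0.5042, -0.1382, 0.2166]
ee_rot: [0.997, -0.073, -0.004, 0.0]
wrist_force: [-4.5, 0.9, 3.1]
opening: 0.0233
```

Run:
```python
from h import *
o=bot.observe();print(o['tcp_pos'],o['wrist_force'])
for t in np.arange(0.4,2.21,.2): print(round(t,2),mv(grip(t)-[0,0,.011],psi)[0])
save("scene","pics/s3.png");save("wrist","pics/w3.png")
```

```text
[ 0.50423921 -0.13823459  0.21657544] [-4.54798752  0.92461812  3.11236041]
0.4 [-0.075 -0.022  0.058]
0.6 [ 0.078 -0.024 -0.036]
0.8 [ 0.246 -0.026 -0.099]
1.0 [ 0.424 -0.028 -0.127]
1.2 [ 0.603 -0.03  -0.119]
1.4 [ 0.778 -0.032 -0.075]
1.6 [ 0.94  -0.034  0.002]
1.8 [ 1.084 -0.036  0.11 ]
2.0 [ 1.203 -0.037  0.244]
2.2 [ 1.293 -0.039  0.4  ]
```

View pics/s3.png

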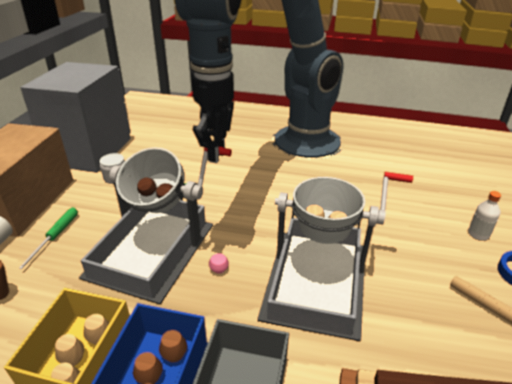

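View pics/w3.png

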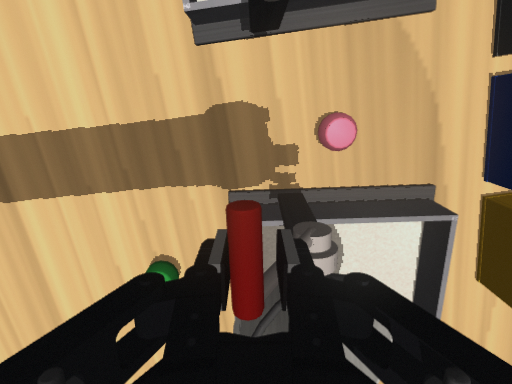

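Call:
send_rows([
  {"x": 0.08, "y": 0, "z": -0.02, "spin": 0},
  {"x": 0.16, "y": 0, "z": -0.06, "spin": 0},
  {"x": 0.25, "y": 0, "z": -0.09, "spin": 0},
  {"x": 0.34, "y": 0, "z": -0.11, "spin": 0},
  {"x": 0.43, "y": 0, "z": -0.12, "spin": 0},
])

```text
clock: 4.23
tcp_pos: [0.5511, -0.145, 0.2289]
ee_rot: [0.997, -0.074, 0.0, -0.0]
wrist_force: [-3.2, 1.1, 1.0]
opening: 0.0232
```

Run:
```python
from h import *
o=bot.observe();print(o['tcp_pos'],o['wrist_force'])
for t in np.arange(0.8,2.21,.2): print(round(t,2),mv(grip(t)-[0,0,.011],psi)[0])
```

```text
[ 0.5510909  -0.14499815  0.22885845] [-3.19858197  1.07165433  1.046174  ]
0.8 [-0.226 -0.024  0.026]
1.0 [-0.048 -0.026 -0.   ]
1.2 [ 0.131 -0.028  0.009]
1.4 [ 0.305 -0.03   0.054]
1.6 [ 0.467 -0.032  0.133]
1.8 [ 0.609 -0.034  0.242]
2.0 [ 0.727 -0.035  0.378]
2.2 [ 0.816 -0.037  0.534]
```

Call:
send_rows([
  {"x": 0.08, "y": 0, "z": 0, "spin": 0},
  {"x": 0.16, "y": 0, "z": 0.01, "spin": 0},
  {"x": 0.25, "y": 0, "z": 0.03, "spin": 0},
  {"x": 0.34, "y": 0, "z": 0.06, "spin": 0},
  {"x": 0.42, "y": 0, "z": 0.09, "spin": 0},
])

```text
clock: 4.65
tcp_pos: [0.5924, -0.1515, 0.2188]
ee_rot: [0.997, -0.074, -0.0, -0.0]
wrist_force: [-2.2, 1.1, 0.9]
opening: 0.0233
```

Run:
```python
from h import *
o=bot.observe();print(o['tcp_pos'],o['wrist_force'])
for t in np.arange(1.2,2.21,.2): print(round(t,2),mv(grip(t)-[0,0,.011],psi)[0])
save("wrist","pics/w4.png");save("scene","pics/s4.png")
```

```text
[ 0.59239615 -0.15146913  0.21875753] [-2.20047446  1.14993837  0.91150811]
1.2 [-0.287 -0.032 -0.092]
1.4 [-0.113 -0.034 -0.047]
1.6 [ 0.049 -0.036  0.032]
1.8 [ 0.191 -0.038  0.141]
2.0 [ 0.31  -0.039  0.276]
2.2 [ 0.398 -0.04   0.432]
```

View pics/w4.png

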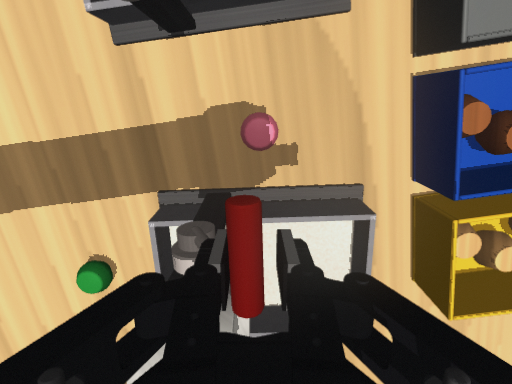

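View pics/s4.png

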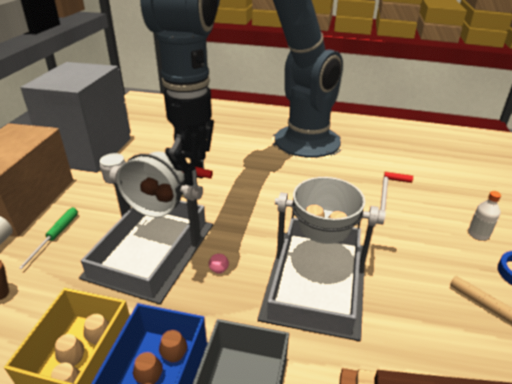

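Call:
send_rows([
  {"x": 0.08, "y": 0, "z": 0.03, "spin": 0},
  {"x": 0.15, "y": 0, "z": 0.08, "spin": 0},
  {"x": 0.22, "y": 0, "z": 0.14, "spin": 0},
  {"x": 0.29, "y": 0, "z": 0.2, "spin": 0},
  {"x": 0.34, "y": 0, "z": 0.27, "spin": 0},
])

```text
clock: 5.17
tcp_pos: [0.6259, -0.1562, 0.1917]
ee_rot: [0.997, -0.074, 0.0, -0.0]
wrist_force: [-1.9, -0.2, 2.2]
opening: 0.0234
```

Run:
```python
from h import *
o=bot.observe();print(o['tcp_pos'],o['wrist_force'])
for t in np.arange(1.6,2.31,.1): print(round(t,2),mv(grip(t)-[0,0,.011],psi)[0])
```

```text
[ 0.62591924 -0.15620805  0.19170496] [-1.88554579 -0.18908127  2.19617423]
1.6 [-0.29  -0.034 -0.239]
1.7 [-0.216 -0.034 -0.188]
1.8 [-0.147 -0.035 -0.13 ]
1.9 [-0.085 -0.036 -0.065]
2.0 [-0.029 -0.037  0.006]
2.1 [ 0.019 -0.037  0.081]
2.2 [ 0.06  -0.038  0.162]
2.3 [ 0.092 -0.038  0.246]
```

Call:
send_rows([
  {"x": 0.05, "y": 0, "z": 0.08, "spin": 0},
  {"x": 0.1, "y": 0, "z": 0.16, "spin": 0},
  {"x": 0.11, "y": 0, "z": 0.18, "spin": 0},
  {"x": 0.11, "y": 0, "z": 0.18, "spin": 0},
  {"x": 0.11, "y": 0, "z": 0.18, "spin": 0},
])

```text
clock: 5.58
tcp_pos: [0.6344, -0.1579, 0.1721]
ee_rot: [0.997, -0.074, -0.002, -0.0]
wrist_force: [-4.4, 0.9, -2.6]
opening: 0.0239
```

Run:
```python
from h import *
o=bot.observe();print(o['tcp_pos'],o['wrist_force'])
save("wrist","pics/w5.png");im=save("scene","pics/s5.png")
cv2.imwrite("pics/s5c.png",cv2.resize(im[110:310,70:270,::-1],None,fx=3,fy=3))
save("top","pics/t5.png")
```

```text
[ 0.63437984 -0.15789505  0.17208379] [-4.42306784  0.94073006 -2.6369928 ]
```

View pics/w5.png

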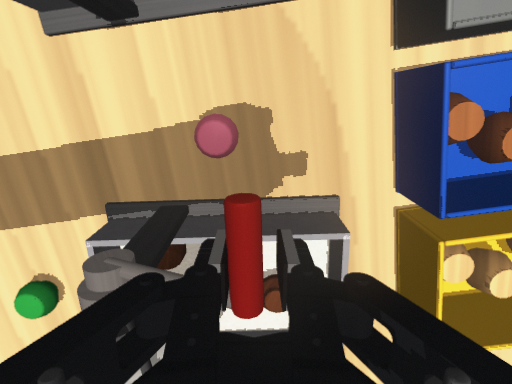

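View pics/s5c.png

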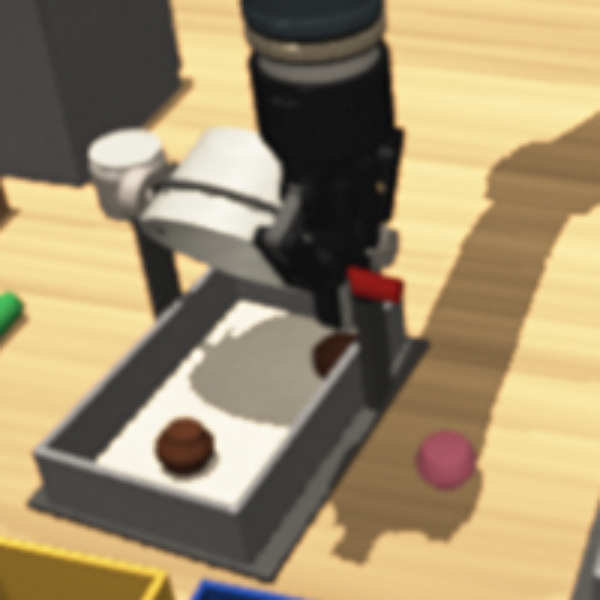

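View pics/t5.png

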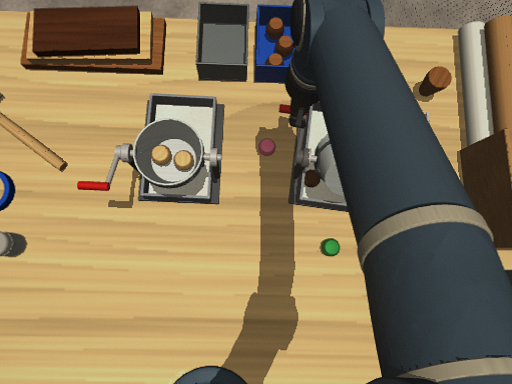

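Both dark feet are in the tray, at scene crop (185,448) and (335,357). I push a little further to be sure the lever is at its stop.

Call:
send_rows([
  {"x": 0.03, "y": 0, "z": 0.02, "spin": 0},
  {"x": 0.06, "y": 0, "z": 0.02, "spin": 0},
  {"x": 0.06, "y": 0, "z": 0.02, "spin": 0},
])

```text
clock: 5.98
tcp_pos: [0.6347, -0.1581, 0.1713]
ee_rot: [0.997, -0.074, -0.009, 0.0]
wrist_force: [-22.7, 3.6, 10.2]
opening: 0.0234
```

Run:
```python
from h import *
o=bot.observe();print(o['tcp_pos'],o['wrist_force'])
im=save("wrist","pics/w6.png")
h=cv2.cvtColor(im,cv2.COLOR_RGB2HSV); m=((h[...,0]<6)|(h[...,0]>174))&(h[...,1]>190)&(h[...,2]>60); m[:,:200]=0;m[:,300:]=0
p=np.argwhere(m); print("bar far end row",p[:,0].min(), "cols",[ (p[p[:,0]==r][:,1].min(),p[p[:,0]==r][:,1].max()) for r in (215,250)])
for t in (1.9,2.0,2.1,2.2,2.3): print(t,[np.round(proj("wrist",grip(t,y)),1) for y in(.13,.156)])
for t in np.arange(2.2,1.3,-.1): print(round(t,2),mv(grip(t)-[0,0,.011],psi)[0])
```

```text
[ 0.63470621 -0.15810074  0.17127098] [-22.72722509   3.56346954  10.16510433]
bar far end row 194 cols [(np.int64(224), np.int64(259)), (np.int64(227), np.int64(260))]
1.9 [array([203.4, 292.2]), array([198.9, 228.4])]
2.0 [array([220.6, 281.2]), array([217.4, 220.5])]
2.1 [array([234.3, 270.7]), array([232.2, 213. ])]
2.2 [array([244.8, 260.9]), array([243.4, 206. ])]
2.3 [array([252.4, 251.7]), array([251.6, 199.6])]
2.2 [-0.031 -0.043 -0.042]
2.1 [-0.073 -0.043 -0.121]
2.0 [-0.123 -0.042 -0.196]
1.9 [-0.18  -0.041 -0.266]
1.8 [-0.243 -0.04  -0.33 ]
1.7 [-0.313 -0.039 -0.386]
1.6 [-0.388 -0.038 -0.436]
1.5 [-0.467 -0.037 -0.478]
1.4 [-0.551 -0.036 -0.512]
```

At the stop: the bar's column 242.5 matches 2.2 rad, and the force rose to 23 N with no motion. Swinging back.

Call:
send_rows([
  {"x": -0.12, "y": 0, "z": -0.05, "spin": 0},
  {"x": -0.17, "y": 0, "z": -0.12, "spin": 0},
  {"x": -0.22, "y": 0, "z": -0.2, "spin": 0},
  {"x": -0.28, "y": 0, "z": -0.27, "spin": 0},
  {"x": -0.34, "y": 0, "z": -0.33, "spin": 0},
])

```text
clock: 6.45
tcp_pos: [0.6112, -0.1546, 0.2081]
ee_rot: [0.997, -0.074, 0.004, 0.001]
wrist_force: [5.8, -2.3, 3.6]
opening: 0.0236
```

Run:
```python
from h import *
o=bot.observe();print(o['tcp_pos'],o['wrist_force'])
for t in np.arange(2,.8,-.1): print(round(t,2),mv(grip(t)-[0,0,.011],psi)[0])
```

```text
[ 0.6111985  -0.15460649  0.20814372] [ 5.77341623 -2.28906406  3.64249559]
2.0 [ 0.117 -0.043  0.171]
1.9 [ 0.062 -0.042  0.1  ]
1.8 [ 0.    -0.041  0.035]
1.7 [-0.068 -0.04  -0.024]
1.6 [-0.141 -0.039 -0.076]
1.5 [-0.22  -0.038 -0.12 ]
1.4 [-0.302 -0.037 -0.156]
1.3 [-0.388 -0.036 -0.183]
1.2 [-0.476 -0.035 -0.202]
1.1 [-0.565 -0.034 -0.212]
1.0 [-0.655 -0.033 -0.213]
0.9 [-0.745 -0.031 -0.206]
```

Call:
send_rows([
  {"x": -0.09, "y": 0, "z": -0.02, "spin": 0},
  {"x": -0.17, "y": 0, "z": -0.07, "spin": 0},
  {"x": -0.25, "y": 0, "z": -0.11, "spin": 0},
  {"x": -0.34, "y": 0, "z": -0.15, "spin": 0},
  {"x": -0.42, "y": 0, "z": -0.18, "spin": 0},
])

```text
clock: 6.87
tcp_pos: [0.5658, -0.1474, 0.224]
ee_rot: [0.997, -0.074, 0.0, 0.0]
wrist_force: [0.8, -0.9, 1.5]
opening: 0.0235
```

Run:
```python
from h import *
o=bot.observe();print(o['tcp_pos'],o['wrist_force'])
for t in np.arange(1.4,-.01,-.1): print(round(t,2),mv(grip(t)-[0,0,.011],psi)[0])
```

```text
[ 0.5658417  -0.14737696  0.22396108] [ 0.83676217 -0.85723336  1.50905246]
1.4 [ 0.156 -0.032  0.005]
1.3 [ 0.07  -0.031 -0.022]
1.2 [-0.018 -0.03  -0.04 ]
1.1 [-0.108 -0.029 -0.049]
1.0 [-0.198 -0.028 -0.049]
0.9 [-0.287 -0.027 -0.041]
0.8 [-0.376 -0.026 -0.023]
0.7 [-0.462 -0.025  0.003]
0.6 [-0.544 -0.024  0.038]
0.5 [-0.624 -0.023  0.081]
0.4 [-0.698 -0.022  0.132]
0.3 [-0.767 -0.021  0.189]
0.2 [-0.83  -0.02   0.254]
0.1 [-0.886 -0.02   0.324]
-0.0 [-0.935 -0.019  0.399]
```

Call:
send_rows([
  {"x": -0.1, "y": 0, "z": -0.04, "spin": 0},
  {"x": -0.2, "y": 0, "z": -0.05, "spin": 0},
  {"x": -0.3, "y": 0, "z": -0.04, "spin": 0},
  {"x": -0.4, "y": 0, "z": -0.02, "spin": 0},
  {"x": -0.49, "y": 0, "z": 0, "spin": 0},
])

```text
clock: 7.28
tcp_pos: [0.5168, -0.1402, 0.2229]
ee_rot: [0.997, -0.074, -0.0, 0.0]
wrist_force: [1.4, -1.0, 0.0]
opening: 0.0232
```

Run:
```python
from h import *
o=bot.observe();print(o['tcp_pos'],o['wrist_force'])
for t in np.arange(.8,-.01,-.1): print(round(t,2),mv(grip(t)-[0,0,.011],psi)[0])
```

```text
[ 0.51680647 -0.14018922  0.22289757] [ 1.38613485 -0.98679407  0.0335443 ]
0.8 [ 0.12  -0.027 -0.034]
0.7 [ 0.034 -0.026 -0.007]
0.6 [-0.049 -0.025  0.028]
0.5 [-0.128 -0.024  0.07 ]
0.4 [-0.202 -0.023  0.121]
0.3 [-0.271 -0.022  0.179]
0.2 [-0.334 -0.021  0.243]
0.1 [-0.39  -0.02   0.314]
0.0 [-0.439 -0.02   0.389]
```

Call:
send_rows([
  {"x": -0.08, "y": 0, "z": 0.03, "spin": 0},
  {"x": -0.16, "y": 0, "z": 0.07, "spin": 0},
  {"x": -0.24, "y": 0, "z": 0.12, "spin": 0},
  {"x": -0.31, "y": 0, "z": 0.18, "spin": 0},
  {"x": -0.37, "y": 0, "z": 0.24, "spin": 0},
])

```text
clock: 7.7
tcp_pos: [0.4809, -0.1348, 0.1987]
ee_rot: [0.997, -0.074, -0.0, -0.0]
wrist_force: [2.0, -0.3, 1.6]
opening: 0.0235
```

Run:
```python
from h import *
o=bot.observe();print(o['tcp_pos'],o['wrist_force'])
for t in np.arange(.4,-.01,-.1): print(round(t,2),mv(grip(t)-[0,0,.011],psi)[0])
```

```text
[ 0.4808785  -0.13475448  0.19866396] [ 1.9805344  -0.33009029  1.60511312]
0.4 [ 0.161 -0.022 -0.121]
0.3 [ 0.092 -0.021 -0.064]
0.2 [ 0.029 -0.02   0.001]
0.1 [-0.027 -0.019  0.071]
0.0 [-0.076 -0.019  0.147]
```

Call:
send_rows([
  {"x": -0.06, "y": 0, "z": 0.07, "spin": 0},
  {"x": -0.11, "y": 0, "z": 0.14, "spin": 0},
  {"x": -0.14, "y": 0, "z": 0.15, "spin": 0},
  {"x": -0.14, "y": 0, "z": 0.15, "spin": 0},
])

```text
clock: 8.03
tcp_pos: [0.4688, -0.133, 0.1835]
ee_rot: [0.997, -0.073, 0.002, -0.0]
wrist_force: [6.4, -2.0, -3.7]
opening: 0.0232
```

Run:
```python
from h import *
o=bot.observe();print(o['tcp_pos'],o['wrist_force'])
print(mv(grip(0)-[0,0,.011],psi)[0])
im=save("wrist","pics/w7.png");h=cv2.cvtColor(im,cv2.COLOR_RGB2HSV); m=((h[...,0]<6)|(h[...,0]>174))&(h[...,1]>190)&(h[...,2]>60); m[:,:200]=0;m[:,300:]=0
p=np.argwhere(m); print([ (p[p[:,0]==r][:,1].min(),p[p[:,0]==r][:,1].max()) for r in (215,250)])
for t in (0,.1,.2): print(t,[np.round(proj("wrist",grip(t,y)),1) for y in(.13,.156)])
```

```text
[ 0.46879347 -0.13302629  0.1835307 ] [ 6.44941658 -2.01491917 -3.69214925]
[ 0.046 -0.019 -0.005]
[(np.int64(244), np.int64(278)), (np.int64(245), np.int64(278))]
0 [array([262.2, 261.1]), array([261.9, 208.1])]
0.1 [array([273.9, 269.9]), array([274.3, 214.3])]
0.2 [array([288.6, 278.9]), array([289.9, 220.7])]
```

Call:
send_rows([
  {"x": -0.03, "y": 0, "z": 0.01, "spin": 0},
  {"x": -0.05, "y": 0, "z": 0.01, "spin": 0},
  {"x": -0.05, "y": 0, "z": 0.01, "spin": 0},
])

```text
clock: 8.33
tcp_pos: [0.4682, -0.1328, 0.1839]
ee_rot: [0.997, -0.073, 0.007, -0.0]
wrist_force: [15.5, -3.6, -9.2]
opening: 0.0234
```

Firmly at the upright stop. I centre the jaws, open, and rise.

Call:
send_rows([
  {"x": 0.05, "y": 0, "z": 0, "spin": 0},
  {"x": 0.1, "y": 0, "z": 0, "spin": 0},
  {"x": 0.1, "y": 0, "z": 0, "spin": 0},
])

```text
clock: 8.58
tcp_pos: [0.4725, -0.1335, 0.1826]
ee_rot: [0.997, -0.074, -0.001, -0.0]
wrist_force: [0.2, 0.3, 0.3]
opening: 0.0234
```

Call:
send_rows([
  {"x": 0, "y": 0, "z": 0, "spin": 0},
  {"x": 0, "y": 0, "z": 0, "spin": 0},
  {"x": 0, "y": 0, "z": 0, "spin": 0},
  {"x": 0, "y": 0, "z": 0, "spin": 0},
  {"x": 0, "y": 0, "z": 0, "spin": 0},
], jaw=0.2)

```text
clock: 9.0
tcp_pos: [0.4725, -0.1336, 0.1833]
ee_rot: [0.997, -0.074, -0.0, 0.0]
wrist_force: [0.5, -0.3, -0.9]
opening: 0.0513
```

Call:
send_rows([
  {"x": 0, "y": 0, "z": -0.2, "spin": 0},
  {"x": 0, "y": 0, "z": -0.45, "spin": 0},
  {"x": 0, "y": 0, "z": -0.7, "spin": 0},
  {"x": 0, "y": 0, "z": -1, "spin": 0},
  {"x": 0, "y": 0, "z": -1, "spin": 0},
])

```text
clock: 9.42
tcp_pos: [0.4758, -0.1338, 0.2889]
ee_rot: [0.997, -0.074, 0.005, 0.001]
wrist_force: [1.3, 0.0, -0.4]
opening: 0.0513
```

Call:
send_rows([
  {"x": -0.1, "y": 0, "z": -0.3, "spin": 0},
  {"x": -0.3, "y": 0, "z": -0.5, "spin": 0},
  {"x": -0.3, "y": 0, "z": -0.5, "spin": 0},
  {"x": -0.3, "y": 0, "z": -0.5, "spin": 0},
])

```text
clock: 9.75
tcp_pos: [0.443, -0.1293, 0.3341]
ee_rot: [0.997, -0.074, 0.001, 0.001]
wrist_force: [0.1, -1.2, -1.5]
opening: 0.0515
```

Run:
```python
from h import *
o=bot.observe();print(o['clock'],o['tcp_pos'],o['wrist_force'])
im=save("scene","pics/s8.png");cv2.imwrite("pics/s8c.png",cv2.resize(im[110:310,70:270,::-1],None,fx=3,fy=3)); save("top","pics/t8.png")
h=cv2.cvtColor(im,cv2.COLOR_RGB2HSV); m=((h[...,0]<6)|(h[...,0]>174))&(h[...,1]>190)&(h[...,2]>90)
q=np.zeros_like(m);q[145:165,205:245]=1;p=np.argwhere(m&q);print(len(p),p.mean(0)[::-1],"before 224.06 156.06")
for t in (0,.05,.1):print(t,proj("scene",grip(t,.128)))
```

```text
9.75 [ 0.44303324 -0.12929414  0.33411391] [ 0.1290867  -1.17322589 -1.52943709]
123 [224.04065041 156.08130081] before 224.06 156.06
0 (np.float64(223.08169195188097), np.float64(155.89184013492746))
0.05 (np.float64(222.5467343973009), np.float64(154.8357526053664))
0.1 (np.float64(221.9710190620502), np.float64(153.864452019265))
```

View pics/s8c.png

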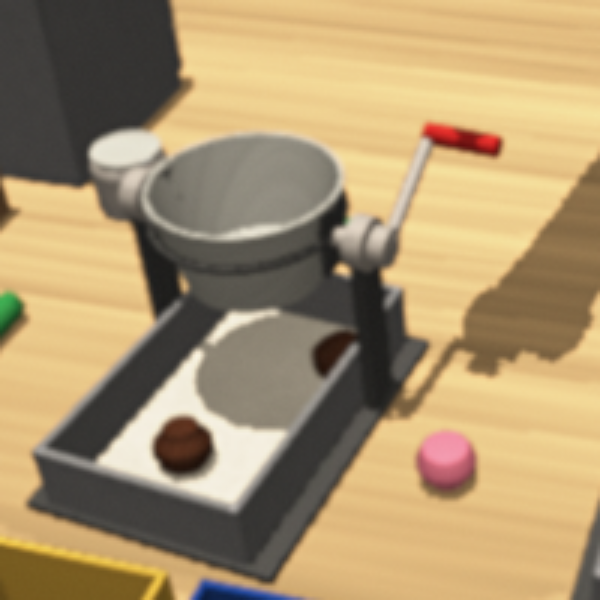

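View pics/t8.png

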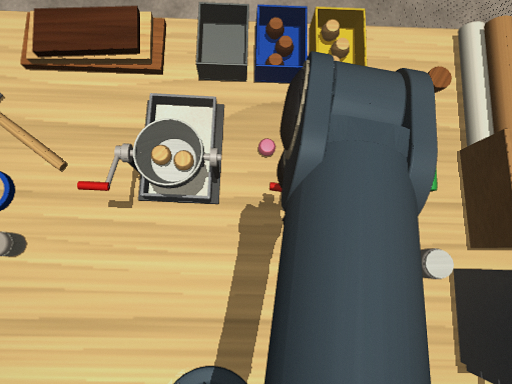

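The pot is upright again, with the lever centroid back within 0.03 px of its start. Both feet are in the tray, at crop (185,445) and (335,355), and the pot is empty. The pale pot hasn't moved and the gripper is clear.

```bash
python3 -c "
from cell import bot
print(bot.hand_in())"
```

```text
the job is handed in; nothing more can be done
None
```

I tipped the dark pot right over by its lever, and both dark feet fell into its tray. I then swung the lever back to its upright stop, let go and handed the job in at about 10 s.

- **Tipping:** I held the lever bar loosely between the pads, without clamping it. At full tilt the wrist camera matched 2.2 rad, and the force rose to about 25 N with no further movement.
- **Return:** At the upright stop the force rose to about 18 N. After release, the centre of the lever bar in the scene camera was within 0.03 px of where it started.
- **Last pictures:** Both dark feet are in the tray, the dark pot is empty, and the pale pot is unmoved. The gripper is clear, about 140 mm above the lever. It stayed at the lever throughout and never came near the feet.
- **Limit of the checks:** In the last top view the arm hid the dark pot, so that check rests on the scene camera alone. One foot is partly hidden there by a post. No check failed or disagreed.

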